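Cycle the vacuum pull-knob

ROBOT

A 6-joint arm with a two-finger parallel gripper is mounted at the origin on the work surface. World frame = base frame: x ahead of the robot, y to its left, z up, the work surface at z = 0. Lengths are in mm, angles in rad, forces in N, time in s.
With the tool pointing down it reaches from about 275 to 750 mm from the base axis. Payload 10.2 kg.
Tool frame: the origin (TCP) lies at the very end of the fingers, on their centre line; the grasp point (between the pads) lies 19 mm behind it; z points along the fingers, y is the direction in which the jaws open and shut (so a half turn about z gives the same grasp; the last joint's range is limited). The gripper opens to 85 mm and grips with 20 to 120 N. Pads are 22 mm wide; open, the fingers measure 114 mm over their backs; the gripper's body (76 mm by 85 mm) begins 54 mm behind the grasp point. The pads swing forward as they close: fully open they stand 13 mm farther back than shut.
Start: joints at [0.921, 0.313, 1.498, -0, 1.331, -0.223], TCP at [217.342, 477.905, 231.294] pointing down, gripper open.
Joint ranges: [-2.94, 2.94], [-0.97, 2.17], [0.19, 2.56], [-1.23, 4.37], [0.02, 3.11], [-2.88, 2.88]. Speed limits (rad/s): [2.39, 2.39, 3.01, 3.14, 3.14, 3.14].

INTERFACE

Orientations are given as a rotation vector (axis times angle).
In Python, from plant import bot, imaging, order, models gives the robot as it stands.
- The arm moves only by the tool play_rows, never from a script. Its argument "moves" is a list of rows, each a list of 5 numbers: the opening, from 0 (shut) to 1 (fully open), then the shift along the tool's x, y, z in m, then the turn about the tool's z in degrees. A call has exactly 5 rows; each row shifts and turns the commanded pose from where the row before left it, along the tool's axes as they then stand; what a row does not reach is not made up. A row lasts 1/10 s, in which the tool goes at most 50 mm and 8.59 degrees, less where a joint would pass 70% of its speed; a pose out of reach is approached as far as the arm can. A call with a gripper value outside its range is refused whole. The fingers move at their own pace and stop on an object; "newtons" is the grip in N (left out, the last holds). Time passes only in rows, so rows that do not move let the fingers close, or fill a call up. It gives the time, the measured TCP pose, the force and the opening at its end, in the units of the state.
- bot.get_state(): the state, without advancing time (a new reading comes with each control period).
- imaging.read_camera(name): name is "side" or "top" or "wrist"; returns a dict with "img" (384x512x3 uint8, red, green, blue), "fx", "fy", "cx", "cy" (pixels), "R" (3x3) and "t" (3): a world point X has camera coordinates R X + t. Camera axes: x right, y down, z forward; pixel columns grow to the right and rows downward; lengths in mm; the calibration is good to about 2 mm. A picture is of the moment at which its call begins. There is no depth.
- order.finish_job(): hands the job in, once; it reports no verdict.
Trained networks look in the newest picture that a camera, given by its name, has taken for a name from the list of things; names that differ only in an ending like _2 or _b are one class to them, and where a whole thing is asked for, a point or a joint stands for the part that bears it (a point fixed in the world has none). Each returns a list of dicts, best first, with "score" (0 to 1); they miss things now and then, are a little off and sometimes report something else, mostly with a low value. They report only what shows in the picture. A call takes as long as a camera call.
- models.trace(camera, query): "pixels" (384x512 bool, what is visible of it) and "extent" ([left, top, right, bottom] in pixels, round what is visible of it).
The state is a dict: "time_s": time; "joint_pos": joint angles; "joint_velocities": joint speeds; "effort": joint torques, N m; "ee_pos": TCP position; "tcp_rot": TCP orientation; "force": force on the tool from outside, world axes, zero at the start; "moment": the same for the moment, N m; "grip_width": finger opening in mm.
Only numpy, scipy, OpenCV 4.12 (cv2) and the standard library are available. Lean on these libraries where they do the work, as an engineer would, in place of code of your own. Each camera call takes 0.05 s, during which the arm holds its last target.

TASK

Vent the hold-down line on the bench's vacuum manifold: pull the broad round disc-shaped knob straight up until it snaps into its out position, then push it back down fully home and let go. Leave the other two pull controls (the little ball and the crossbar) pushed in as they are.

Things in the scene. Friction and masses are not known exactly. Their poses are not given: they have to be found in the camera images.
- vacuum_knob_grip (a point): Centre of the knob to work, on its axis: upright black cylinder, 38 mm diameter, 22 mm tall, thin grey disc on its flat top, on a 12 mm steel stem. The point rides with the knob, 11 mm below its top. z up (the pull), y along the rail towards or away from the neighbours, x across it. Home, it is 89 mm above the bench, 27 mm above its housing's top: a 16 mm gap under the knob.
- vacuum_knob (a joint): How far that disc-shaped knob is pulled up, m: 0 home (its start), 0.030 at its stop. Let go over 4 mm from its middle (0.015), it snaps to the nearer end and stays; about 7 N moves it. Housing: grey block 84 x 84 x 50 mm on a fixed aluminium rail, 460 x 120 x 12 mm. Three such stand along the rail, 145 mm apart, in any order; the rail may be turned 20 degrees.
- ball_pull (a joint): The same for the small ball pull (black ball 25 mm in diameter, its centre 28 mm above its housing's top). 0 is home, where it starts and must stay.
- bar_pull (a joint): The same for the crossbar pull (black bar 66 x 14 mm, 16 mm tall, its centre 26 mm above its housing's top). 0 is home, where it starts and must stay.

How it is judged (in metres and radians):
On the way:
1. the disc-shaped knob has been pulled out to its detent (over 24 mm) (value of joint vacuum_knob above 0.024 m), for 0.1 s.
At the end, for the whole second after the job is handed in: The disc-shaped knob, having been pulled out, is back home (within 5 mm), and the ball and crossbar pulls are home too (within 5 mm) (value of joint each of vacuum_knob, ball_pull, bar_pull below 0.005 m); the robot touches nothing.
It fails at once if the ball pull or the crossbar pull is pulled out by more than 10 mm (value of joint any of ball_pull, bar_pull above 0.01 m).
It also fails if it takes over 29 s, if anything falls off the work surface, if the arm or the gripper's body presses on something with over 40 N, if the wrist force passes 120 N, or if a joint passes its speed limit or range.

## Working session

There is one attempt and no reset: what is moved stays moved. The work goes in short steps, Python scripts to look and compute and a tool call to move; the robot and the scene stay as the last step left them, time stands still between calls to the robot, and variables do not carry over. Pictures are saved under pics/ and viewed, and the job is handed in when it is done.

Besides the shell and the picture viewer there is one more tool, called after ">>>" by a JSON object that holds its "op" and its "data". play_rows: Moves the arm, as the interface text tells. Its arguments: {"type":"object","properties":{"moves":{"type":"array","items":{"type":"array","items":{"type":"number"}}},"newtons":{"type":"number"}},"required":["moves"]}

```bash
mkdir -p pics; ls; python3 - <<'E'
from plant import bot, imaging, order, models
import cv2, numpy as np
s=bot.get_state(); print(s)
for n in ["side","top"]:
    c=imaging.read_camera(n); cv2.imwrite(f"pics/{n}0.png",c["img"][:,:,::-1])
    print(n,c["fx"],c["cx"],c["cy"],np.round(c["R"],3).tolist(),c["t"])
    for q in ["vacuum_knob","vacuum_knob_grip","ball_pull","bar_pull"]:
        print(q,[(round(d["score"],2),d["extent"],int(d["pixels"].sum())) for d in models.trace(n,q)])
a=cv2.imread("pics/side0.png");b=cv2.imread("pics/top0.png")
cv2.imwrite("pics/both0.png",cv2.resize(np.vstack([a,b]),(400,600)))
E
```

```text
pics
{'time_s': 0.0, 'joint_pos': array([ 9.20618616e-01,  3.13436545e-01,  1.49846447e+00,  1.43634758e-05,
        1.33098815e+00, -2.23343636e-01]), 'joint_velocities': array([-6.48892672e-05, -1.63860799e-04,  5.20475509e-04, -8.06315122e-04,
       -1.69028779e-03,  8.30820119e-04]), 'effort': array([-7.22320260e-05, -4.12268186e+01, -2.59743780e+01, -1.70413450e-04,
        4.10268927e-03,  3.52072846e-05]), 'ee_pos': array([217.16221738, 477.69075505, 230.73164881]), 'tcp_rot': array([-6.65277650e-01, -3.06976899e+00,  1.83578349e-03]), 'force': array([0.47694639, 0.3528399 , 0.27566945]), 'moment': array([ 0.00583923, -0.01797463,  0.03677424]), 'grip_width': 85.55390760463138}
side 407.7148918901896 257.27288082231223 194.96287403466255 [[-0.998, -0.069, -0.009], [-0.038, 0.652, -0.758], [0.058, -0.755, -0.653]] [567.82896926  58.21216968 840.92456016]
vacuum_knob [(0.55, [282.3, 107.2, 298.2, 124.6], 208)]
vacuum_knob_grip [(0.5, [283.2, 106.9, 298.9, 121.8], 192)]
ball_pull [(0.57, [251.7, 178.6, 261.7, 195.7], 157)]
bar_pull [(0.55, [268.0, 136.9, 280.7, 155.8], 169)]
top 353.53640165372036 264.50493729195955 191.9699864436548 [[0.141, -0.99, -0.003], [-0.966, -0.137, -0.217], [0.215, 0.033, -0.976]] [-24.14881971 593.46391849 686.79217798]
vacuum_knob [(0.7, [409.5, 240.8, 433.8, 259.2], 338)]
vacuum_knob_grip [(0.58, [409.1, 239.6, 432.8, 260.9], 398)]
ball_pull [(0.58, [280.6, 193.3, 292.6, 207.7], 105)]
bar_pull [(0.53, [336.7, 217.7, 369.2, 234.1], 231)]
```

View pics/side0.png

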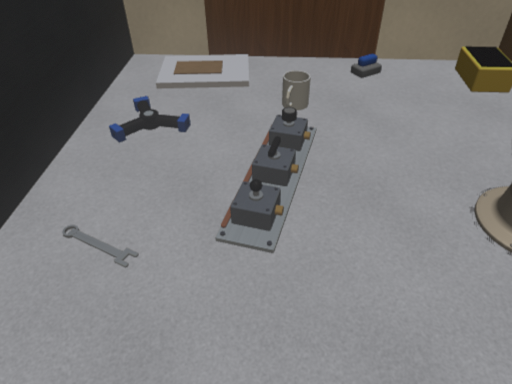

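View pics/top0.png

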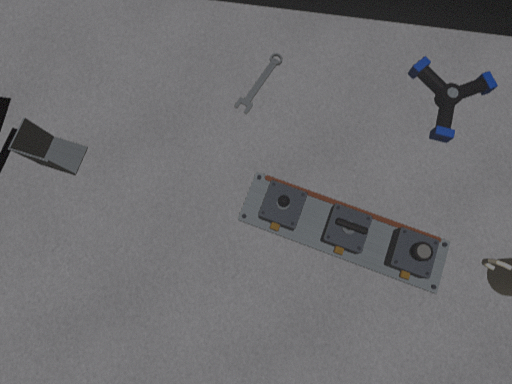

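The side view shows the disc knob at about (289,115), the bar at (274,147) and the ball at (256,186). In the top view they are at about (423,250), (351,226) and (284,201). A mug stands past the disc end, at about (500,272) in the top view. Next I triangulate.

```bash
cat > h.py <<'E'
from plant import bot, imaging, order, models
import cv2, numpy as np
def P(c):
    K=np.array([[c["fx"],0,c["cx"]],[0,c["fy"],c["cy"]],[0,0,1]]); return K@np.c_[c["R"],c["t"]]
def tri(c1,p1,c2,p2):
    X=cv2.triangulatePoints(P(c1),P(c2),np.array(p1,float).reshape(2,1),np.array(p2,float).reshape(2,1)).ravel(); return X[:3]/X[3]
def proj(c,X):
    q=P(c)@np.r_[X,1]; return q[:2]/q[2]
def ctr(n,q):
    d=models.trace(n,q)
    if not d: return None
    e=d[0]["extent"]; return np.array([(e[0]+e[2])/2,(e[1]+e[3])/2])
def onz(c,p,z):
    d=c["R"].T@np.array([(p[0]-c["cx"])/c["fx"],(p[1]-c["cy"])/c["fy"],1]); o=-c["R"].T@c["t"]
    return o+d*(z-o[2])/d[2]
E
python3 - <<'E'
from h import *
s=imaging.read_camera("side");t=imaging.read_camera("top")
X={}
for q in ["vacuum_knob","bar_pull","ball_pull"]:
    a=ctr("side",q);b=ctr("top",q); X[q]=tri(s,a,t,b)
    print(q,a,b,X[q].round(1),proj(s,X[q])-a,onz(s,a,89).round(1),onz(t,b,89).round(1))
d=X["vacuum_knob"]-X["ball_pull"];print(np.hypot(*d[:2]),np.degrees(np.arctan2(d[1],d[0])))
i=cv2.resize(t["img"][190:290,380:512,::-1],None,fx=4,fy=4,interpolation=3)
j=cv2.resize(s["img"][60:160,230:362,::-1],None,fx=4,fy=4,interpolation=3)
cv2.imwrite("pics/z1.png",cv2.resize(np.hstack([i,j]),(800,300)))
E
```

```text
Traceback (most recent call last):
  File "h.py", line 6, in tri
    X=cv2.triangulatePoints(P(c1),P(c2),np.array(p1,float).reshape(2,1),np.array(p2,float).reshape(2,1)).ravel(); return X[:3]/X[3]
                                        ~~~~~~~~~~~~~~~~~~~~~~~~~~^^^^^
ValueError: cannot reshape array of size 1 into shape (2,1)
```

```bash
python3 - <<'E'
from h import *
s=imaging.read_camera("side");t=imaging.read_camera("top")
X={}
fb={"vacuum_knob":((290.3,115.5),(421.3,250)),"bar_pull":((274.4,146.4),(353,225.9)),"ball_pull":((256.7,187.1),(286.6,200.5))}
for q in fb:
    a=ctr("side",q);b=ctr("top",q); print(q,a,b)
    a=np.array(fb[q][0]) if a is None else a; b=np.array(fb[q][1]) if b is None else b
    X[q]=tri(s,a,t,b)
    print(X[q].round(1),proj(s,X[q])-a,onz(s,a,89).round(1),onz(t,b,89).round(1))
d=X["vacuum_knob"]-X["ball_pull"];print(np.hypot(*d[:2]),np.degrees(np.arctan2(d[1],d[0])))
i=cv2.resize(t["img"][190:290,380:512,::-1],None,fx=4,fy=4,interpolation=3)
j=cv2.resize(s["img"][60:160,230:362,::-1],None,fx=4,fy=4,interpolation=3)
cv2.imwrite("pics/z1.png",cv2.resize(np.hstack([i,j]),(800,300)))
E
```

```text
vacuum_knob [288.   116.55] [420.95 252.3 ]
[ 509.6 -269.4   78.9] [0.10242418 0.02251089] [ 510.  -251.9   89. ] [ 508.1 -265.1   89. ]
bar_pull [290.25 116.75] None
[ 516.1 -105.7  174.9] [-4.35050935 -1.16949231] [ 504.5 -251.3   89. ] [ 541.5 -127.4   89. ]
ball_pull [258.4 187.5] None
[570.   12.   79.6] [-2.29779049 -0.59869997] [564.5  24.9  89. ] [574.4  11.7  89. ]
287.86407866262317 -102.11337788246671
```

View pics/z1.png

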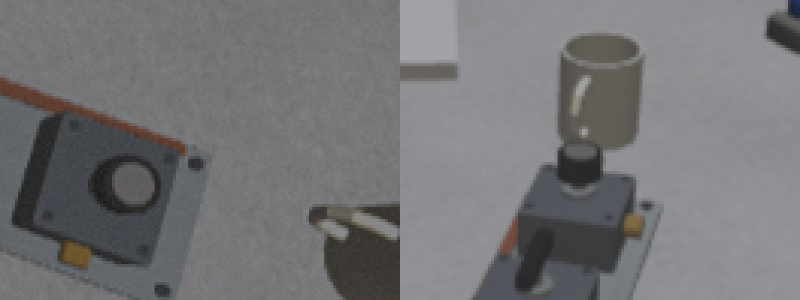

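```bash
python3 - <<'E'
from h import *
s=imaging.read_camera("side");t=imaging.read_camera("top")
X=tri(s,(289.4,109.5),t,(424.2,250.7));print("disc",X,proj(s,X)-[289.4,109.5],onz(s,(289.4,109.5),100),onz(t,(424.2,250.7),100))
# rail corners in top view (bolts), z=12
for p in [(259,177),(244,216),(444.5,243.5),(433,286)]: print(p,onz(t,p,12).round(0))
print("mug handle z~60",onz(t,(484,261),60))
w=imaging.read_camera("wrist"); print(w["R"].round(3).tolist(),-w["R"].T@w["t"],w["fx"],bot.get_state()["ee_pos"])
E
```

```text
disc [ 508.74348388 -265.68418487  101.21574125] [-0.60399266 -0.13747452] [ 507.2210644  -267.28231611  100.        ] [ 510.89647005 -266.59307346  100.        ]
(259, 177) [636.  79.  12.]
(244, 216) [541.  99.  12.]
(444.5, 243.5) [ 543. -348.   12.]
(433, 286) [ 449. -327.   12.]
mug handle z~60 [ 511.90620319 -405.96291305   60.        ]
[[0.414, 0.91, 0.0], [0.865, -0.394, 0.311], [0.283, -0.128, -0.951]] [144.67916449 511.46952774 374.37884376] 339.70489809510224 [217.36207374 477.90230555 231.30301654]
```

```bash
python3 - <<'E'
from h import *
a=155.5; D=np.array([291.6,-743.6])/18; p=np.array([217.4,477.9])
for i in range(20):
    x=np.array([np.cos(np.radians(a)),np.sin(np.radians(a))]); y=np.array([-x[1],x[0]])*-1
    goal=np.array([217.4,477.9])+D*min(i+1,18); d=goal-p
    sx,sy=round(d@x/1000,3),round(d@y/1000,3); p=p+1000*(sx*x+sy*y)
    tr=7.8 if i<10 else 0
    print([1,sx,sy,0,tr]); a-=tr
E
```

```text
[1, np.float64(-0.032), np.float64(-0.031), 0, 7.8]
[1, np.float64(-0.036), np.float64(-0.026), 0, 7.8]
[1, np.float64(-0.039), np.float64(-0.021), 0, 7.8]
[1, np.float64(-0.041), np.float64(-0.016), 0, 7.8]
[1, np.float64(-0.043), np.float64(-0.01), 0, 7.8]
[1, np.float64(-0.045), np.float64(-0.004), 0, 7.8]
[1, np.float64(-0.044), np.float64(0.002), 0, 7.8]
[1, np.float64(-0.044), np.float64(0.008), 0, 7.8]
[1, np.float64(-0.042), np.float64(0.014), 0, 7.8]
[1, np.float64(-0.039), np.float64(0.02), 0, 7.8]
[1, np.float64(-0.037), np.float64(0.025), 0, 0]
[1, np.float64(-0.037), np.float64(0.024), 0, 0]
[1, np.float64(-0.037), np.float64(0.025), 0, 0]
[1, np.float64(-0.037), np.float64(0.025), 0, 0]
[1, np.float64(-0.037), np.float64(0.025), 0, 0]
[1, np.float64(-0.036), np.float64(0.024), 0, 0]
[1, np.float64(-0.037), np.float64(0.025), 0, 0]
[1, np.float64(-0.037), np.float64(0.025), 0, 0]
[1, np.float64(-0.0), np.float64(-0.0), 0, 0]
[1, np.float64(-0.0), np.float64(-0.0), 0, 0]
```

>>> {"op": "play_rows", "data": {"moves": [[1,-0.032,-0.031,0,7.8],[1,-0.036,-0.026,0,7.8],[1,-0.039,-0.021,0,7.8],[1,-0.041,-0.016,0,7.8],[1,-0.043,-0.01,0,7.8]], "newtons": 60}}

```text
time_s: 1.75
ee_pos: [298.4, 270.2, 231.4]
tcp_rot: [1.659, 2.668, 0.001]
force: [1.5, 0.1, -0.1]
grip_width: 85.4
```

>>> {"op": "play_rows", "data": {"moves": [[1,-0.045,-0.004,0,7.8],[1,-0.044,0.002,0,7.8],[1,-0.044,0.008,0,7.8],[1,-0.042,0.014,0,7.8],[1,-0.039,0.02,0,7.8]]}}

```text
time_s: 2.25
ee_pos: [380.4, 63.5, 231.6]
tcp_rot: [2.455, 1.96, 0.001]
force: [0.8, 1.0, 0.1]
grip_width: 85.6
```

>>> {"op": "play_rows", "data": {"moves": [[1,-0.037,0.025,0,0],[1,-0.037,0.024,0,0],[1,-0.037,0.025,0,0],[1,-0.037,0.025,0,0],[1,-0.037,0.025,0,0]]}}

```text
time_s: 2.75
ee_pos: [461.6, -144.0, 231.4]
tcp_rot: [2.45, 1.967, 0.0]
force: [0.1, 0.3, 0.1]
grip_width: 85.5
```

>>> {"op": "play_rows", "data": {"moves": [[1,-0.036,0.024,0,0],[1,-0.037,0.025,0,0],[1,-0.037,0.025,0,0],[1,0,0,0,0],[1,0,0,0,0]]}}

```text
time_s: 3.25
ee_pos: [509.6, -265.7, 230.6]
tcp_rot: [-2.449, -1.965, 0.0]
force: [-0.1, 0.6, 0.3]
grip_width: 85.4
```

```bash
cat > m.py <<'E'
from h import *
w=imaging.read_camera("wrist"); st=bot.get_state(); print(st["time_s"],st["ee_pos"],st["tcp_rot"],st["grip_width"])
for q in ["vacuum_knob","vacuum_knob_grip"]: print([(round(d["score"],2),d["extent"]) for d in models.trace("wrist",q)])
import sys
cv2.imwrite(f"pics/{sys.argv[1]}.png",w["img"][:,:,::-1])
import pickle; pickle.dump(w,open(sys.argv[1]+".pkl","wb"))
for z in (100,78): print(z,proj(w,[509,-266,z]))
E
python3 m.py w1
```

```text
3.3 [ 509.57065252 -264.8868549   231.08548356] [-2.44861521e+00 -1.96697030e+00 -6.43417384e-05] 85.4109458680676
[(0.88, [234.8, 163.6, 278.0, 205.2]), (0.23, [243.0, 0.5, 267.5, 42.7])]
[(0.91, [233.3, 155.2, 282.3, 203.8])]
100 [255.81364342 188.68239764]
78 [255.86284234 181.78335309]
```

View pics/w1.png

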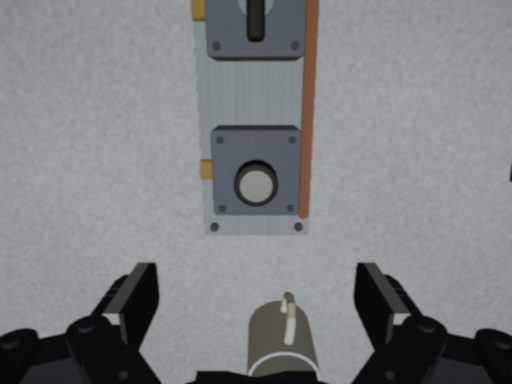

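Wrist view: the knob's grey disc is at (257,185), the prediction from the fixed cameras was (256,189), so they agree to about 3 mm. The jaws lie square across the rail, and the mug (280,340) is clear of the fingers. I lower the arm for a second wrist view.

>>> {"op": "play_rows", "data": {"moves": [[1,0.002,0,0.03,0],[1,0,0,0.03,0],[1,0,0,0.02,0],[1,0,0,0,0],[1,0,0,0,0]]}}

```text
time_s: 3.9
ee_pos: [510.5, -263.0, 152.5]
tcp_rot: [2.448, 1.968, 0.0]
force: [-0.0, -0.1, 0.5]
grip_width: 85.4
```

```bash
python3 m.py w2; python3 -c "
import cv2;i=cv2.imread('pics/w2.png');cv2.imwrite('pics/w2z.png',cv2.resize(i,(800,600)))"
```

```text
3.95 [ 510.71193798 -263.34733904  152.9723085 ] [2.44681212e+00 1.96671618e+00 7.73079283e-04] 85.52890584245863
[(0.87, [224.3, 187.7, 288.4, 249.7])]
[(0.72, [225.0, 185.1, 286.9, 250.9])]
100 [254.91681792 228.35632326]
78 [254.99591863 215.67773407]
```

View pics/w2z.png

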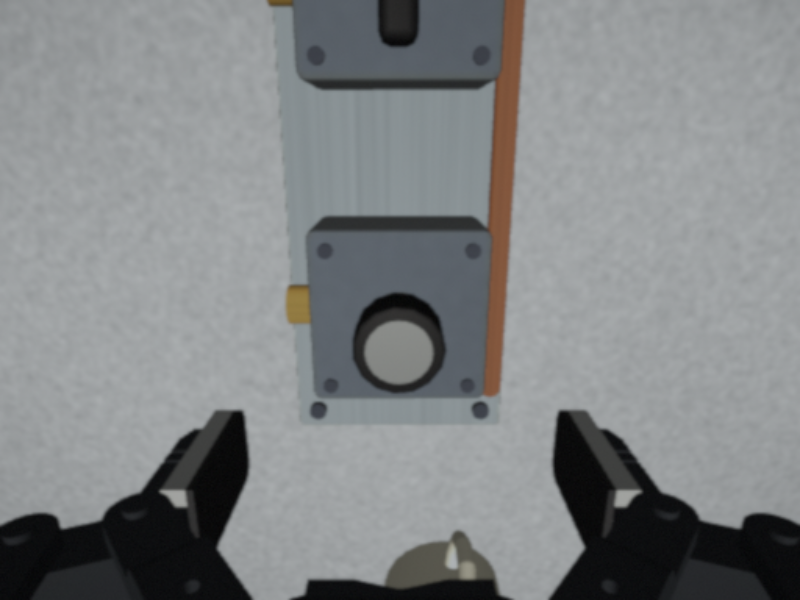

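In this view the disc centre is at (255.4,225.3) in camera pixels. I triangulate it from the two wrist views.

```bash
python3 - <<'E'
from h import *; import pickle
a=pickle.load(open("w1.pkl","rb"));b=pickle.load(open("w2.pkl","rb"))
X=tri(a,(256.6,185),b,(255.4,225.3));print(X,onz(a,(256.6,185),100),onz(b,(255.4,225.3),100))
st=bot.get_state();R=cv2.Rodrigues(st["tcp_rot"])[0]; k=onz(b,(255.4,225.3),100)
print(R.T@(k-st["ee_pos"]))
E
```

```text
[ 510.69177458 -260.59203758  108.60009462] [ 510.33898572 -263.00700302  100.        ] [ 509.73779067 -264.0545312   100.        ]
[-0.62070836 -0.96951093 52.90843351]
```

>>> {"op": "play_rows", "data": {"moves": [[1,-0.0006,-0.001,0.03,0],[1,0,0,0.03,0],[1,0,0,0.023,0],[1,0,0,0,0],[0.7,0,0,0,0]]}}

```text
time_s: 4.55
ee_pos: [509.6, -264.2, 69.6]
tcp_rot: [2.448, 1.967, 0.001]
force: [0.5, 0.3, -0.2]
grip_width: 73.1
```

>>> {"op": "play_rows", "data": {"moves": [[0.3,0,0,0,0],[0,0,0,0,0],[0,0,0,0,0],[0,0,0,0,0],[0,0,0,0,0]], "newtons": 60}}

```text
time_s: 5.05
ee_pos: [509.7, -264.2, 69.9]
tcp_rot: [2.447, 1.966, 0.001]
force: [-0.6, 1.6, 7.7]
grip_width: 36.3
```

Gripped: opening 36.3 mm, against 38 mm expected. Now the pull.

>>> {"op": "play_rows", "data": {"moves": [[0,0,0,-0.006,0],[0,0,0,-0.006,0],[0,0,0,-0.006,0],[0,0,0,-0.006,0],[0,0,0,-0.005,0]]}}

```text
time_s: 5.55
ee_pos: [509.6, -264.1, 98.8]
tcp_rot: [2.448, 1.966, 0.001]
force: [3.7, -1.6, 4.0]
grip_width: 35.9
```

>>> {"op": "play_rows", "data": {"moves": [[0,0,0,0,0],[0,0,0,0,0],[0,0,0,0,0],[0,0,0,0,0],[0,0,0,0,0]]}}

```text
time_s: 6.05
ee_pos: [509.6, -264.2, 98.5]
tcp_rot: [2.448, 1.966, 0.001]
force: [2.5, -1.0, 5.1]
grip_width: 36.6
```

```bash
python3 m.py w3; python3 - <<'E'
from h import *
s=imaging.read_camera("side")
i=cv2.resize(s["img"][60:160,230:362,::-1],(528,400),interpolation=3);cv2.imwrite("pics/s3.png",i)
E
```

```text
6.1 [ 509.5914488  -264.14464693   98.46941136] [2.44761611e+00 1.96609635e+00 8.26392086e-04] 36.08320697772683
[(0.85, [211.1, 230.8, 304.3, 342.8])]
[]
100 [255.98459697 271.06338237]
78 [255.92483997 249.81501579]
```

View pics/s3.png

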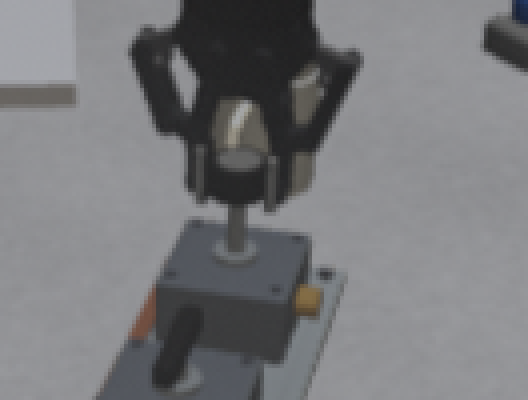

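View pics/w3.png

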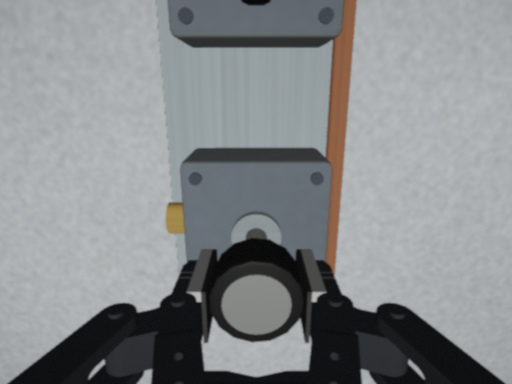

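The stem shows under the knob at crop (237,228), and the disc has risen to about (289.5,100) in the side picture. I open briefly so it snaps to its out position, then measure it.

>>> {"op": "play_rows", "data": {"moves": [[0.6,0,0,0,0],[0.7,0,0,0,0],[0.7,0,0,0,0],[0.7,0,0,0,0],[0.7,0,0,0,0]]}}

```text
time_s: 6.75
ee_pos: [508.9, -263.7, 97.1]
tcp_rot: [-2.449, -1.967, 0.0]
force: [0.5, -0.2, 0.5]
grip_width: 59.9
```

```bash
python3 m.py w4; python3 - <<'E'
from h import *
s=imaging.read_camera("side")
for z in (100,124,130): print(z,((proj(s,[509.5,-265,z])-[230,60])*4).round(0))
i=cv2.resize(s["img"][60:160,230:362,::-1],(528,400),interpolation=3);cv2.imwrite("pics/s4.png",i)
E
```

```text
6.8 [ 508.98180138 -263.74345965   97.19777029] [-2.44896653e+00 -1.96721559e+00  2.43104683e-04] 59.8490380614808
[(0.77, [208.9, 232.6, 309.1, 347.2])]
[(0.82, [207.0, 226.9, 309.8, 348.3])]
100 [257.54183822 273.08631094]
78 [257.40434759 251.50655642]
100 [234. 200.]
124 [235. 164.]
130 [236. 155.]
```

View pics/s4.png

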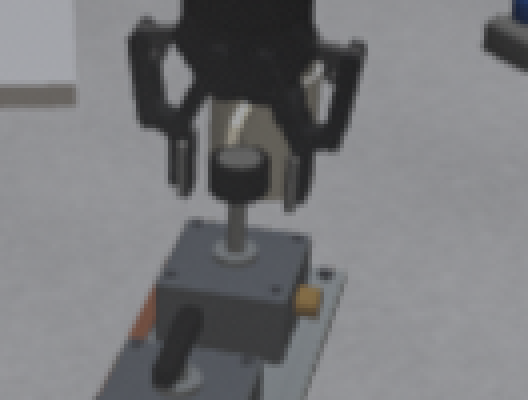

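Released, the knob stays out: its disc is at (239,157) in the crop, and z = 129 projects there. I regrip it and push it home.

>>> {"op": "play_rows", "data": {"moves": [[0.3,0,0,0,0],[0,0,0,0,0],[0,0,0,0,0],[0,0,0,0,0],[0,0,0,0,0]]}}

```text
time_s: 7.45
ee_pos: [509.6, -264.0, 97.8]
tcp_rot: [2.448, 1.967, 0.001]
force: [4.0, 0.5, 4.2]
grip_width: 35.9
```

>>> {"op": "play_rows", "data": {"moves": [[0,0,0,0.006,0],[0,0,0,0.006,0],[0,0,0,0.006,0],[0,0,0,0.006,0],[0,0,0,0.005,0]]}}

```text
time_s: 7.95
ee_pos: [509.5, -264.0, 67.4]
tcp_rot: [2.449, 1.967, 0.001]
force: [3.0, 2.2, 33.9]
grip_width: 36.7
```

>>> {"op": "play_rows", "data": {"moves": [[0,0,0,0,0],[0,0,0,0,0],[0,0,0,0,0],[0,0,0,0,0],[0,0,0,0,0]]}}

```text
time_s: 8.45
ee_pos: [509.5, -263.9, 67.8]
tcp_rot: [2.449, 1.967, 0.001]
force: [7.5, -1.8, -1.3]
grip_width: 36.2
```

>>> {"op": "play_rows", "data": {"moves": [[0.5,0,0,0,0],[1,0,0,0,0],[1,0,0,0,0],[1,0,0,0,0],[1,0,0,0,0]]}}

```text
time_s: 8.95
ee_pos: [508.9, -263.8, 68.2]
tcp_rot: [-2.449, -1.967, 0.0]
force: [-0.0, 0.6, -0.1]
grip_width: 85.5
```

>>> {"op": "play_rows", "data": {"moves": [[1,0,0,-0.02,0],[1,0,0,-0.03,0],[1,0,0,-0.04,0],[1,0,0,-0.04,0],[1,0,0,-0.03,0]]}}

```text
time_s: 9.45
ee_pos: [509.2, -263.9, 231.0]
tcp_rot: [2.447, 1.966, 0.001]
force: [-0.2, -0.1, -0.7]
grip_width: 85.3
```

>>> {"op": "play_rows", "data": {"moves": [[1,0,0,0,0],[1,0,0,0,0],[1,0,0,0,0],[1,0,0,0,0],[1,0,0,0,0]]}}

```text
time_s: 9.95
ee_pos: [508.9, -263.7, 227.4]
tcp_rot: [-2.448, -1.966, 0.001]
force: [-0.4, 0.4, -1.1]
grip_width: 85.2
```

```bash
python3 m.py w5; python3 - <<'E'
from h import *
s=imaging.read_camera("side")
for z in (100,105,130): print(z,((proj(s,[509.5,-265,z])-[230,60])*3).round(0))
i=cv2.resize(s["img"][60:260,200:332,::-1],(396,600),interpolation=3)
cv2.imwrite("pics/s5.png",i)
E
```

```text
10.0 [ 508.95291515 -263.70791368  227.62041299] [-2.44837184e+00 -1.96662899e+00  3.79641094e-04] 85.35081047449542
[(0.7, [235.1, 164.8, 280.5, 208.0]), (0.66, [244.9, 1.0, 268.0, 44.1])]
[(0.7, [233.0, 158.3, 285.3, 211.3])]
100 [257.23492723 191.9141582 ]
78 [257.19716498 184.73605686]
100 [175. 150.]
105 [176. 144.]
130 [177. 117.]
```

View pics/s5.png

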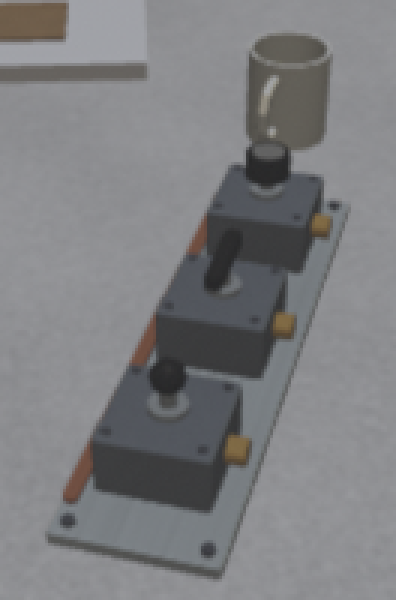

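View pics/w5.png

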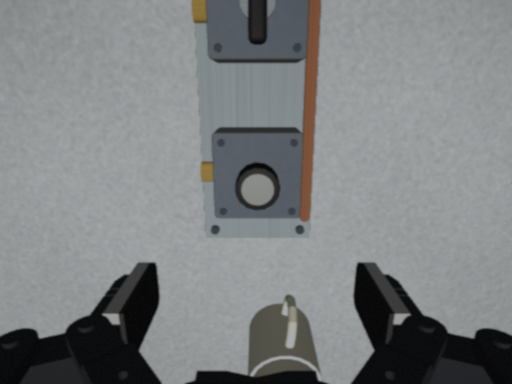

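In the side crop the disc is at (268,150), the row that z = 100 projects to, so the knob is home. The ball at (168,377) and the bar at (225,260) look unchanged, and the gripper is clear.

```bash
python3 -c "
from plant import order
print(order.finish_job())"
```

```text
the job is handed in; nothing more can be done
None
```

I pulled the disc-shaped knob up 29 mm and let go, and it stayed out. I then regripped it, pushed it 30 mm back down, let go, and lifted the arm clear. I handed the job in at about 10 s of the 29 s allowed.

- **Pulled out:** with the fingers open, the knob's top stood at about z = 129 mm in the side view, which is about 29 mm out.
- **Back home:** after the push its top was back at about z = 100 mm, the home height.
- **Ball and crossbar:** both look in their starting places in the last side picture. I checked them by eye only, without measuring.
- **Contact and force:** the gripper is open about 125 mm above the knob, touching nothing. The highest wrist force I read was about 34 N, as the knob reached its stop.

**Disagreements:**
- The wrist camera's two views put the knob's top at 108.6 mm, because they sit too close together to give height well. I used the fixed cameras' 101 mm, which agrees with the 100 mm implied by the task text.
- The networks missed the ball and the crossbar in some pictures, and once reported the disc knob as the crossbar.
- The gripped opening read about 36 mm, although the knob is 38 mm across.

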